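Hang the gauge over the piston and set the clamp screw

TASK

Set up the piston check: hook the dial-gauge hanger over the horizontal rail at its green loading end, slide it along the rail to the red ring above the piston and let go of it there. Then turn the clamp thumbscrew clockwise until it seats, back it off a quarter turn so the piston can just be turned, and finish still gripping the thumbscrew there, so that the locknut can be tightened. Do not disturb the loose oil can, piston, wrench and carton.

Things in the scene. Friction and masses are not known exactly. Their poses are not given: they have to be found in the camera images.
- hanger: Loose dial-gauge hanger, about 0.35 kg, 185 mm tall, standing upright on the bench. Origin: centre of its underside, z up; its y axis is to lie along the rail, either way round; dial faces +x. Foot plate 56 (x) x 60 (y) x 10 mm; dial 56 mm across, z 18 to 74; long leg on the -x side; above it an open mouth, then a saddle and a blue grip block. It hangs by itself, foot 102 mm above the bench.
- saddle (a point): On the hanger (same axes): middle of the underside of the saddle's crown, which rests on the rail; 130 mm above the hanger's origin. The saddle is an inverted U, 22 mm wide inside (x), 30 mm long (y); its short +x leg ends 18 mm below this point. The mouth below that leg, 38 mm high down to the dial, opens to +x: bring it over the rail sideways (towards +x), then lower.
- hanger_grip (a point): On the hanger (same axes): where to grip the blue block, 165 mm above the hanger's origin. The block is 20 (x) x 24 (y) mm and stands from 140 to 185 mm above the origin, on the saddle's crown.
- rail_mid (a point): Middle of the fixed rail, on its axis: steel bar 12 mm in diameter, 226 mm above the bench, running along this point's y axis 250 mm each way to a post; x points away from the robot, z up. A hanging hanger's saddle point is 6 mm above the axis. The bar is clear from post to post, with no stops.
- loading_end (a point): Middle of the green band, 50 mm long, on the rail (on its axis), 150 mm along the rail's +y from its middle: where the hanger is hooked on. Same axes as rail_mid.
- mark (a point): Middle of the red ring, 12 mm wide, painted round the rail (on its axis): where the saddle's middle must be brought. It lies 120 to 240 mm along the rail's -y from the loading end, above the clamped piston, whose top is 80 mm above the bench. Same axes as rail_mid.
- screw_axis (a point): On the fixed clamp: point on the thumbscrew's vertical axis at the height to grip, 80 mm above the bench, 125 mm from the mark along the rail's -x (towards the robot). Does not turn with the screw; axes as rail_mid. The clamp block is 60 x 60 mm, its top 50 mm above the bench, with a red tick on its +x side and a green tick on its +y side.
- wing_grip (a point): Same point on the turning thumbscrew: orange wing 40 mm long (its x axis), 12 mm thick (y), 30 mm tall, from 60 to 90 mm above the bench, on a round brass collar 30 mm in diameter and 10 mm tall. Its -x end is painted white.
- thumbscrew (a joint): Angle of the thumbscrew in rad, growing clockwise seen from above (tightening). It starts at 1.7 to 2.4 and seats against a hard stop at 3.14, where the white wing end points to the red tick; a quarter turn back is 1.57, where the white end points to the green tick. Friction 0.06 N m, no spring; height does not change.
- oil_can: Loose aluminium oil can, 60 mm diameter, 115 mm tall, origin at the centre of its underside. Leave alone.
- spare_piston: Loose dark piston, 78 mm diameter, 60 mm tall, origin at the centre of its underside. Leave alone.
- ratchet: Loose steel wrench 170 mm long, lying flat. Leave alone.
- carton: Loose cardboard carton 110 x 80 x 60 mm, origin at the centre of its underside. Leave alone.
Not all that is in view belongs to the job. What is shaped like the part that bears mark but purple is not meant.

How it is judged (in metres and radians):
On the way, in this order (a step that is already met when the one before it is completed fails the run):
1. the hanger's saddle is hooked over the rail at the loading end, more than 85 mm from the red ring (z of saddle in the frame of rail_mid between 0.001 and 0.013 m and x of saddle in the frame of rail_mid between -0.009 and 0.009 m and angle between hanger's own z axis and vertical below 0.2 rad and y of saddle in the frame of mark above 0.085 m), for 0.1 s.
2. the hanger, still hooked on the rail, is sliding along it, 25 to 75 mm short of the red ring (z of saddle in the frame of rail_mid between 0.001 and 0.013 m and x of saddle in the frame of rail_mid between -0.009 and 0.009 m and angle between hanger's own z axis and vertical below 0.2 rad and y of saddle in the frame of mark between 0.025 and 0.075 m), for 0.03 s.
3. the hanger hangs on the rail within 8 mm of the red ring, let go (z of saddle in the frame of rail_mid between 0.001 and 0.013 m and x of saddle in the frame of rail_mid between -0.009 and 0.009 m and angle between hanger's own z axis and vertical below 0.2 rad and y of saddle in the frame of mark between -0.008 and 0.008 m and contact force between the fingers and hanger below 0.1 N), for 0.3 s.
4. the thumbscrew is seated (within 0.07 rad of its stop), the gauge still hanging at the ring (z of saddle in the frame of rail_mid between 0.001 and 0.013 m and x of saddle in the frame of rail_mid between -0.009 and 0.009 m and angle between hanger's own z axis and vertical below 0.2 rad and y of saddle in the frame of mark between -0.008 and 0.008 m and value of joint thumbscrew above 3.07 rad), for 0.1 s.
At the end, for the whole second after the job is handed in: The hanger hangs free on the rail, saddle within 8 mm of the red ring along the rail, within 0.2 rad of upright and at rest; the thumbscrew stands a quarter turn (1.57 rad, within 0.2) back from its stop, still, and is gripped by the fingers with more than 2 N (all of step 3 and linear speed of hanger below 0.03 m/s and value of joint thumbscrew between 1.37 and 1.77 rad and velocity of joint thumbscrew between -0.1 and 0.1 rad/s and contact force between the fingers and thumbscrew above 2 N); the arm keeps its last pose, push and grip.
It fails at once if the oil can is moved more than 20 mm (distance of oil_can from where it was at the start of the episode above 0.02 m).
It fails at once if the spare piston is moved more than 20 mm (distance of spare_piston from where it was at the start of the episode above 0.02 m).
It fails at once if the wrench is moved more than 20 mm (distance of ratchet from where it was at the start of the episode above 0.02 m).
It fails at once if the carton is moved more than 20 mm (distance of carton from where it was at the start of the episode above 0.02 m).
It also fails if it takes over 64 s, if anything falls off the work surface, if the arm or the gripper's body presses on something with over 40 N, if the wrist force passes 120 N, or if a joint passes its speed limit or range.

ROBOT

A 6-joint arm with a two-finger parallel gripper is mounted at the origin on the work surface. World frame = base frame: x ahead of the robot, y to its left, z up, the work surface at z = 0. Lengths are in m, angles in degrees, forces in N, time in s.
With the tool pointing down it reaches from about 0.4 to 0.825 m from the base axis. Payload 7 kg.
Tool frame: the origin (TCP) lies midway between the tips of the shut fingers; the grasp point (between the pads) lies 19 mm behind it; z points along the fingers, y is the line along which they close (so a half turn about z gives the same grasp; the last joint's range is limited). The gripper opens to 88 mm and grips with 3 to 60 N. Pads are 19 mm wide; open, the fingers measure 130 mm over their backs; the gripper's body (78 mm by 193 mm) begins 47 mm behind the grasp point.
Start: joints at [-49.842, 20.546, 0.682, 0, -70.136, -16.507], TCP at [0.271, -0.618, 0.201] pointing down, gripper open.
Joint ranges: [-176.03, 176.03], [-82.01, 121.73], [-58.28, 71.71], [-173.87, 95.51], [-174.79, -0.11], [-173.66, 173.66]. Speed limits (degrees/s): [136.94, 136.94, 172.46, 180, 180, 180].

INTERFACE

Orientations are given as [roll, pitch, yaw] about the fixed x, y, z axes, in that order (R = Rz(yaw) Ry(pitch) Rx(roll)).
In Python, from plant import r, eyes, workorder gives the robot as it stands.
- The arm moves only by the tool step_arm, never from a script. Its argument "plan" is a list of rows, each a list of 5 numbers: the shift along the tool's x, y, z each as a share of 25 cm, from -1 to 1, then the turn about the tool's z as a share of 60 degrees, from -1 to 1, then the finger opening in mm, from 0 to 87.6. In form: [[x, y, z, turn, jaw], ...]. A call has 1 to 12 rows; each row is the pose to reach, as a shift and turn from the pose commanded when the call began, along the tool's axes at that moment; what a row does not reach only later rows make up. A row lasts 1/12 s, in which the tool goes at most 41.7 mm and 7.16 degrees, less where a joint would pass 70% of its speed; a pose out of reach is approached as far as the arm can. A call with a number of a shift or a turn outside -1 to 1 is refused whole. A call with a gripper value outside its range is refused whole. The fingers move at their own pace and stop on an object; "newtons" is the grip in N (left out, the last holds). Time passes only in rows, so rows that repeat a pose let the fingers close. It gives the time, the measured TCP pose, the force, the opening and the grip force at its end, in the units of the state.
- r.get_state(): the state, without advancing time (a new reading comes with each control period).
- eyes.capture(name): name is "scene" or "side" or "wrist"; returns the picture (384x512x3 uint8, red, green, blue); there is no depth.
- eyes.camera_model(name): a dict with "fov_y" (degrees; the focal length in pixels is half the picture's height over the tangent of half this angle, whatever the lens; pixels are square), "cx", "cy" (the principal point, pixels), "world_to_cam" (4x4, takes a point from world to camera coordinates); the wrist camera has in their place "hand_eye" (4x4, takes a point from camera to tool coordinates, whose origin is the TCP and whose axes are the flange's). Camera axes: x right, y up, looking along -z (the intrinsics and any distortion apply to the point x, -y, -z); pixel columns grow to the right and rows downward; lengths in m; the calibration is good to about 2 mm. A picture is of the moment at which its call begins: read the wrist's pose just before it. camera_model takes no time and is no camera call.
- workorder.close_job(): hands the job in; it is judged then, once.
The state is a dict: "time_s": time; "joints": joint angles; "qd": joint speeds; "joint_torque": joint torques, N m; "tcp_pos": TCP position; "eef_rot": TCP orientation; "contact_force": force on the tool from outside, world axes, zero at the start; "moment": the same for the moment, N m; "gripper_width": finger opening in m; "gripper_force": force on a finger pad.
Only numpy, scipy, OpenCV 4.12 (cv2) and the standard library are available. Lean on these libraries where they do the work, as an engineer would, in place of code of your own. Each camera call takes 0.05 s, during which the arm holds its last target. There are 200 camera calls.

## Working session

There is one attempt and no reset: what is moved stays moved. The work goes in short steps, Python scripts to look and compute and a tool call to move; the robot and the scene stay as the last step left them, time stands still between calls to the robot, and variables do not carry over. Pictures are saved under pics/ and viewed, at most 10 in all, crops included, and the job is handed in when it is done.

Besides the shell and the picture viewer there is one more tool, called after ">>>" by a JSON object that holds its "op" and its "data". step_arm: Moves the arm, as the interface text tells. Its arguments: {"type":"object","properties":{"plan":{"type":"array"},"newtons":{"type":"number"}},"required":["plan"]}

```bash
mkdir -p pics; python3 - <<'E'
from plant import r, eyes, workorder
import cv2,json
for n in ("scene","side"):
    cv2.imwrite(f"pics/{n}0.png",cv2.resize(eyes.capture(n)[:,:,::-1],(800,600),interpolation=cv2.INTER_CUBIC))
    print(n,{k:(v.tolist() if hasattr(v,'tolist') else v) for k,v in eyes.camera_model(n).items()})
print(eyes.camera_model("wrist")); s=r.get_state(); print(s)
E
```

```text
scene {'fov_y': 50.16035742809673, 'cx': 251.0478611281114, 'cy': 189.54047171773217, 'world_to_cam': [[0.8464578173902706, 0.5323311939954893, 0.011517954602946792, -0.45967025607385176], [-0.44852708057558205, 0.7012102837628198, 0.5541909381572484, 0.21898175621165256], [0.28693661559522887, -0.4742653664823129, 0.8323098826675996, -1.5561859841974597], [0.0, 0.0, 0.0, 1.0]]}
side {'fov_y': 50.582844464607646, 'cx': 261.836137798394, 'cy': 190.8036645960534, 'world_to_cam': [[-0.8097160025043503, -0.5866991687483722, 0.01200336112695446, 0.42938660764901176], [0.43836890914996446, -0.5911507451833924, 0.6770328618019883, -0.40966464753613], [-0.39011882135965364, 0.5534662427457422, 0.735854892870779, -1.1361382418286463], [0.0, 0.0, 0.0, 1.0]]}
{'fov_y': 64.30482565258104, 'cx': 255.13670620523217, 'cy': 186.6167243468673, 'hand_eye': array([[ 6.15932579e-04,  9.68044109e-01,  2.50779235e-01,
         6.76249943e-02],
       [ 9.99999259e-01, -8.59554832e-04,  8.61932884e-04,
         6.00351118e-04],
       [ 1.04994755e-03,  2.50778518e-01, -9.68043921e-01,
        -1.82717894e-01],
       [ 0.00000000e+00,  0.00000000e+00,  0.00000000e+00,
         1.00000000e+00]])}
{'time_s': 0.1, 'joints': array([-4.98409435e+01,  2.05863829e+01,  6.40212666e-01, -1.84906783e-02,
       -7.01379069e+01, -1.65092029e+01]), 'qd': array([ 0.02419624, -0.14856255,  0.05873081,  0.12219075,  0.00137684,
       -0.0343481 ]), 'joint_torque': array([-1.54859819e-03, -5.84162307e+01,  2.93747646e+01,  7.01549158e+00,
        1.01509859e-02, -7.19236323e-05]), 'tcp_pos': array([ 0.27058039, -0.61786807,  0.19983379]), 'eef_rot': array([ 1.79914449e+02, -7.22749738e-03, -1.56356436e+02]), 'contact_force': array([ 0.17057509, -0.66250967, -0.8614519 ]), 'moment': array([ 0.01594123,  0.00086714, -0.01500946]), 'gripper_force': 0.0, 'gripper_width': 0.08764792524934516}
```

View pics/scene0.png

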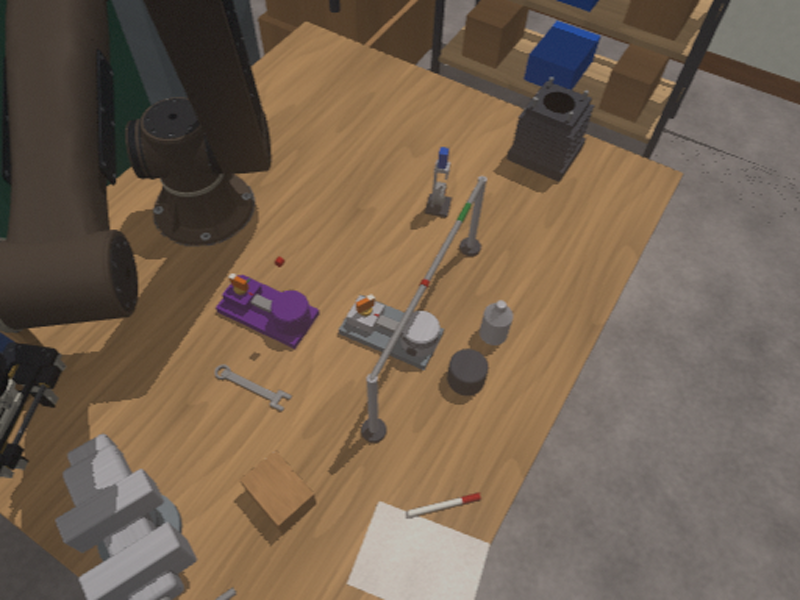

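View pics/side0.png

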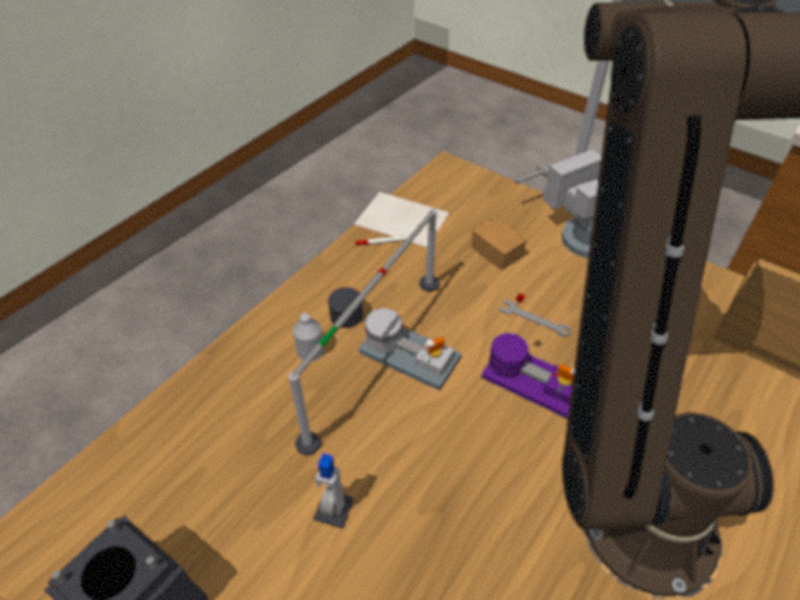

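The rail runs from (482,181) to (373,379) in the scene view, with the green band at (464,212) and the red ring at (424,283). The hanger is at (444,150), its foot at (438,206).

There are two possible clamps. The grey one under the rail has its wing at (366,305), and the purple one at (238,285) is the decoy, so I choose the grey one.

```bash
cat > h.py <<'E'
import numpy as np, cv2
from plant import r, eyes, workorder
from scipy.spatial.transform import Rotation as R
S=1.5625
def cam(n):
    m=eyes.camera_model(n); f=192/np.tan(np.radians(m["fov_y"]/2))
    if n=="wrist":
        s=r.get_state(); T=np.eye(4); T[:3,:3]=R.from_euler("xyz",s["eef_rot"],degrees=True).as_matrix(); T[:3,3]=s["tcp_pos"]
        C=T@m["hand_eye"]
    else: C=np.linalg.inv(np.array(m["world_to_cam"]))
    return C,f,m["cx"],m["cy"]
def ray(n,u,v,c=None):
    C,f,cx,cy=c or cam(n)
    return C[:3,3],C[:3,:3]@np.array([(u-cx)/f,-(v-cy)/f,-1])
def at_z(n,u,v,z,c=None):
    o,d=ray(n,u,v,c); return o+d*(z-o[2])/d[2]
def tri(a,b):
    (o,d),(p,e)=a,b
    s=np.linalg.lstsq(np.stack([d,-e],1),p-o,rcond=None)[0]
    P,Q=o+d*s[0],p+e*s[1]; return (P+Q)/2,np.linalg.norm(P-Q)
def proj(n,P,c=None):
    C,f,cx,cy=c or cam(n); q=np.linalg.inv(C)@np.append(P,1)
    return cx+f*q[0]/-q[2], cy-f*q[1]/-q[2]
E
python3 - <<'E'
from h import *
np.set_printoptions(precision=4,suppress=True)
for k,a,b,z in [("end+",(482,181),(295,377),.226),("end-",(373,379),(432,214),.226),("green",(464,212),(329,337),.226),("ring",(424,283),(382,271),.226),
 ("blue",(444,149),(326,459),.185),("foot",(438,206),(333,515),.01),("wing",(366,303),(436,344),.09)]:
    a=np.array(a)/S;b=np.array(b)/S
    print(k,at_z("scene",*a,z)[:2],at_z("side",*b,z)[:2],tri(ray("scene",*a),ray("side",*b)))
for n,(x,y,w,h),f in [("scene",(205,85,130,150),1)]: pass
a=eyes.capture("scene")[:,:,::-1]; b=eyes.capture("side")[:,:,::-1]
A=[cv2.resize(a[85:145,260:320],(400,400),interpolation=3),cv2.resize(a[180:235,210:290][:,:55],(400,400),interpolation=3)]
cv2.imwrite("pics/c1.png",np.hstack(A)) 
E
```

```text
end+ [0.6092 0.2328] [0.6004 0.2366] (array([0.6057, 0.2354, 0.2211]), np.float64(0.005017399262323784))
end- [ 0.6657 -0.2594] [ 0.6566 -0.2536] (array([ 0.6622, -0.2582,  0.2202]), np.float64(0.0044351058649136675))
green [0.6182 0.1399] [0.6113 0.1365] (array([0.6151, 0.1378, 0.2254]), np.float64(0.0075131720715139304))
ring [ 0.6384 -0.0485] [ 0.637  -0.0519] (array([ 0.6376, -0.0502,  0.2272]), np.float64(0.003039039071310416))
blue [0.4798 0.3106] [0.4751 0.3066] (array([0.4777, 0.3082, 0.1854]), np.float64(0.006078466652916695))
foot [0.4845 0.3009] [0.4667 0.3197] (array([ 0.4753,  0.3152, -0.0094]), np.float64(0.004355180834845156))
wing [ 0.5224 -0.069 ] [ 0.5049 -0.0568] (array([ 0.5139, -0.0639,  0.0763]), np.float64(0.007966168806667527))
```

View pics/c1.png

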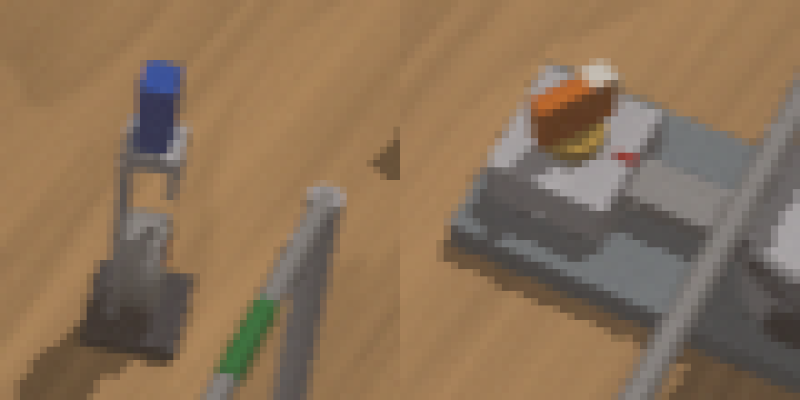

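```bash
cat >> h.py <<'E'
def shares(P,yaw=None,s=None):
    "shift/turn shares from present pose to TCP P, tool yaw"
    s=s or r.get_state(); M=R.from_euler("xyz",[180,0,s["eef_rot"][2]],degrees=True).as_matrix()
    d=M.T@(np.array(P)-s["tcp_pos"])/.25
    t=0 if yaw is None else -((yaw-s["eef_rot"][2]+180)%360-180)/60
    return np.round(np.append(d,t),3)
E
python3 - <<'E'
from h import *
np.set_printoptions(precision=4,suppress=True)
c=[(80,342),(175,358),(190,275),(97,262)]
P=[at_z("scene",260+u*60/400,85+v*60/400,.01)[:2] for u,v in c]; print(np.array(P),np.mean(P,0))
for i,j in [(0,1),(3,2),(0,3),(1,2)]:
    d=P[j]-P[i]; print(np.degrees(np.arctan2(d[1],d[0])),np.linalg.norm(d))
print(shares([.43,-.2,.35],-130),shares([.43,-.2,.35]))
E
```

```text
[[0.4693 0.2648]
 [0.5201 0.2834]
 [0.4967 0.3424]
 [0.4467 0.3222]] [0.4832 0.3032]
20.159928961466193 0.05414576112823176
22.06442548499433 0.05387751790154219
111.42428486028626 0.06168241164873735
111.65753430609496 0.06347962195478545
[-1.255  1.276 -0.6   -0.439] [-1.255  1.276 -0.6    0.   ]
```

>>> {"op": "step_arm", "data": {"plan": [[-1,1,-0.6,0,80],[-1,1,-0.6,0,80],[-1,1,-0.6,0,80],[-1,1,-0.6,0,80],[-1,1,-0.6,0,80],[-1,1,-0.6,0,80],[-1,1,-0.6,0,80],[-1,1,-0.6,0,80],[-1,1,-0.6,0,80],[-1,1,-0.6,0,80],[-1,1,-0.6,0,80]]}}

```text
time_s: 1.12
tcp_pos: [0.4008, -0.2871, 0.3525]
eef_rot: [-179.9, 0.2, -156.1]
contact_force: [0.2, -0.3, 0.1]
gripper_width: 0.0799
gripper_force: 0.0
```

```bash
python3 - <<'E'
from h import *
print(r.get_state()["time_s"],r.get_state()["tcp_pos"],shares([.479,.307,.32],-159))
E
```

```text
1.1167 [ 0.40083276 -0.28706814  0.35251106] [-1.248  2.046  0.13   0.048]
```

>>> {"op": "step_arm", "data": {"plan": [[-0.8,1,0,0,80],[-0.8,1,0,0,80],[-0.8,1,0,0,80],[-0.8,1,0,0,80],[-0.8,1,0,0,80],[-0.8,1,0,0,80],[-0.8,1,0,0,80],[-0.8,1,0,0,80],[-0.8,1,0,0,80],[-0.8,1,0,0,80]]}}

```text
time_s: 1.95
tcp_pos: [0.4825, 0.0208, 0.3494]
eef_rot: [180.0, -0.1, -156.2]
contact_force: [-0.4, 0.0, -0.7]
gripper_width: 0.0801
gripper_force: 0.0
```

```bash
python3 - <<'E'
from h import *
print(r.get_state()["time_s"],r.get_state()["tcp_pos"],shares([.479,.307,.32],-159))
E
```

```text
1.95 [0.48249542 0.02083227 0.34942943] [-0.448  1.053  0.118  0.046]
```

>>> {"op": "step_arm", "data": {"plan": [[-0.45,1,0.1,0.05,80],[-0.45,1,0.1,0.05,80],[-0.45,1,0.1,0.05,80],[-0.45,1,0.1,0.05,80],[-0.45,1,0.1,0.05,80],[-0.45,1,0.1,0.05,80],[-0.45,1,0.1,0.05,80],[-0.45,1,0.1,0.05,80],[-0.45,1,0.1,0.05,80],[-0.45,1,0.1,0.05,80]]}}

```text
time_s: 2.78
tcp_pos: [0.4856, 0.2929, 0.3253]
eef_rot: [-180.0, -0.0, -159.4]
contact_force: [-0.2, -0.2, 0.7]
gripper_width: 0.0797
gripper_force: 0.0
```

```bash
python3 - <<'E'
from h import *
print(r.get_state()["tcp_pos"],r.get_state()["eef_rot"],shares([.479,.307,.146],-159))
cv2.imwrite("pics/w1.png",cv2.resize(eyes.capture("wrist")[:,:,::-1],(800,600),interpolation=3))
E
```

```text
[0.48558661 0.29290777 0.32527791] [-1.79960632e+02 -4.96077234e-02 -1.59413738e+02] [ 0.005  0.062  0.717 -0.007]
```

View pics/w1.png

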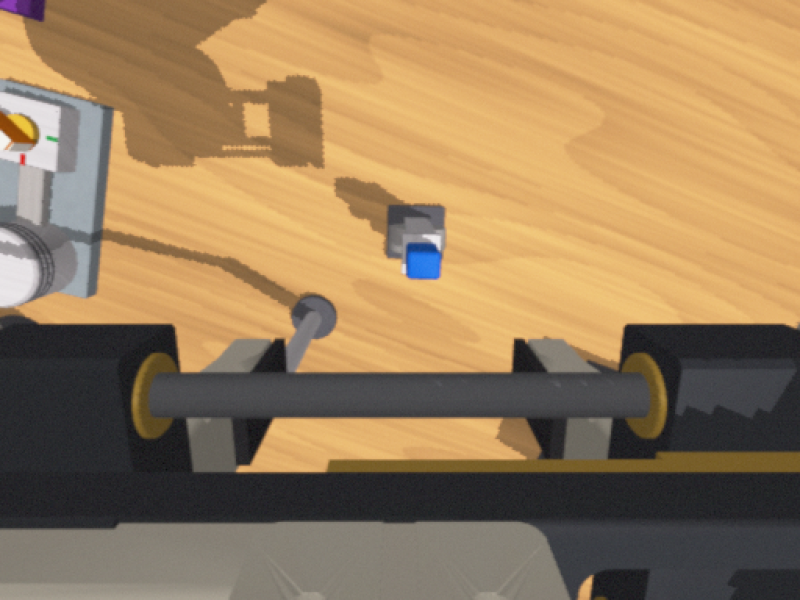

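The wrist picture shows the blue block's top centred at (422,262). The foot is square with the image, so the yaw is already matched. The clear post is at (315,316).

```bash
python3 - <<'E'
from h import *
P=at_z("wrist",422/S,261/S,.185); print(P)
for u,v in [(388,205),(445,205)]: print(at_z("wrist",u/S,v/S,.01))
print(at_z("wrist",315/S,316/S,.0),np.array(proj("wrist",r.get_state()["tcp_pos"]))*S)
print(shares([*P[:2],.25],-159),shares([*P[:2],.147],-159))
E
```

```text
[0.47462563 0.30602823 0.185     ]
[0.46075754 0.27165329 0.01      ]
[0.44009338 0.32662106 0.01      ]
[0.60478177 0.23780663 0.        ] [397.57995176 339.996124  ]
[ 0.023  0.065  0.303 -0.007] [ 0.023  0.065  0.715 -0.007]
```

>>> {"op": "step_arm", "data": {"plan": [[0.019,0.068,0.2,-0.007,80],[0.019,0.068,0.35,-0.007,80],[0.019,0.068,0.5,-0.007,80],[0.019,0.068,0.65,-0.007,80],[0.019,0.068,0.715,-0.007,80],[0.019,0.068,0.715,-0.007,60],[0.019,0.068,0.715,-0.007,35],[0.019,0.068,0.715,-0.007,10],[0.019,0.068,0.715,-0.007,10],[0.019,0.068,0.715,-0.007,10],[0.019,0.068,0.715,-0.007,10],[0.019,0.068,0.715,-0.007,10]], "newtons": 35}}

```text
time_s: 3.83
tcp_pos: [0.475, 0.3089, 0.1478]
eef_rot: [180.0, 0.1, -158.9]
contact_force: [-0.1, -0.2, 0.6]
gripper_width: 0.0386
gripper_force: 0.0
```

```bash
python3 - <<'E'
from h import *
s=r.get_state();print(s["tcp_pos"],s["eef_rot"],s["gripper_width"],s["gripper_force"])
ry=np.array([-.113,.9935]);rx=np.array([.9935,.113]);L=np.array([.616,.1385])
print(shares([*s["tcp_pos"][:2],.32]),shares([*(L-.09*rx),.278],-173.5),shares([*(L-.09*rx),.32],-173.5))
E
```

```text
[0.47496536 0.30890309 0.14780118] [ 1.79955440e+02  7.61862489e-02 -1.58924149e+02] 0.038629038224544984 0.0
[ 0.     0.    -0.689  0.   ] [ 0.067 -0.748 -0.521  0.243] [ 0.067 -0.748 -0.689  0.243]
```

Fingers are slow; keep closing, then lift slightly.

>>> {"op": "step_arm", "data": {"plan": [[0,0,0,0,10],[0,0,0,0,10],[0,0,0,0,10],[0,0,0,0,10],[0,0,0,0,10],[0,0,0,0,10],[0,0,0,0,10],[0,0,-0.2,0,10],[0,0,-0.4,0,10],[0,0,-0.6,0,10],[0,0,-0.6,0,10],[0,0,-0.6,0,10]], "newtons": 35}}

```text
time_s: 4.83
tcp_pos: [0.4764, 0.3101, 0.3028]
eef_rot: [179.8, 0.5, -158.9]
contact_force: [0.5, 0.4, -3.4]
gripper_width: 0.0238
gripper_force: 34.9
```

```bash
python3 - <<'E'
from h import *
s=r.get_state();print(s["tcp_pos"],s["eef_rot"],s["gripper_width"],s["gripper_force"])
ry=np.array([-.113,.9935]);rx=np.array([.9935,.113]);L=np.array([.616,.1385])
print(shares([*(L-.09*rx),.28],-173.5))
cv2.imwrite("pics/s2.png",cv2.resize(eyes.capture("side")[190:350,150:310,::-1],(600,600),interpolation=3))
E
```

```text
[0.4764351  0.31008726 0.30284549] [ 179.80661377    0.45980029 -158.90942606] 0.023833609682078975 34.935073256492615
[ 0.074 -0.751  0.091  0.243]
```

View pics/s2.png

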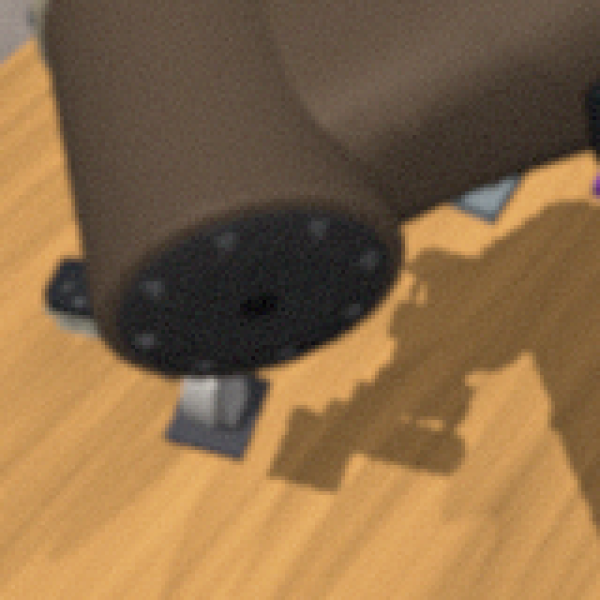

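>>> {"op": "step_arm", "data": {"plan": [[0.07,-0.15,0.085,0.08,10],[0.07,-0.3,0.085,0.16,10],[0.07,-0.45,0.085,0.243,10],[0.07,-0.6,0.085,0.243,10],[0.074,-0.75,0.085,0.243,10],[0.074,-0.75,0.085,0.243,10],[0.074,-0.75,0.085,0.243,10],[0.074,-0.75,0.085,0.243,10],[0.074,-0.75,0.085,0.243,10]]}}

```text
time_s: 5.63
tcp_pos: [0.5241, 0.1275, 0.2743]
eef_rot: [-180.0, -0.1, -173.5]
contact_force: [0.1, -0.1, -3.2]
gripper_width: 0.0239
gripper_force: 34.9
```

```bash
python3 - <<'E'
from h import *
s=r.get_state();print(s["tcp_pos"],s["eef_rot"],s["gripper_width"],s["gripper_force"])
w=eyes.capture("wrist")[:,:,::-1]; a=eyes.capture("scene")[80:180,230:330,::-1]
cv2.imwrite("pics/h3.png",np.hstack([cv2.resize(a,(400,400),interpolation=3),cv2.resize(w[150:270,190:310],(400,400),interpolation=3)]))
E
```

```text
[0.52407439 0.1274766  0.27428311] [-1.79984307e+02 -1.27913106e-01 -1.73484997e+02] 0.02391575253392818 34.92740750312805
```

View pics/h3.png

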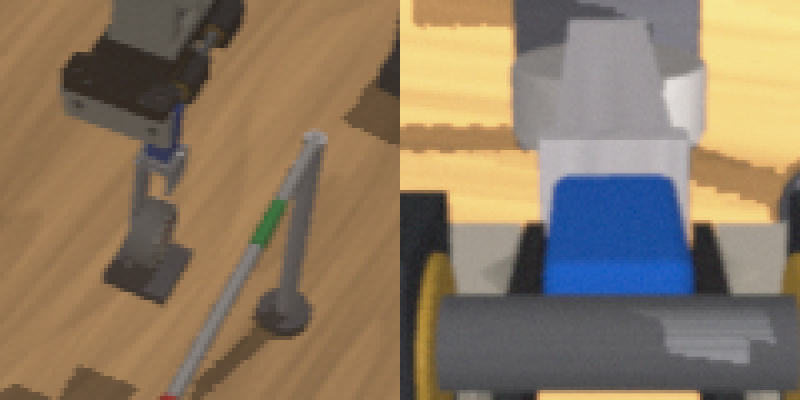

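>>> {"op": "step_arm", "data": {"plan": [[0,0,-0.024,0,10],[-0.12,0,-0.024,0,10],[-0.24,0,-0.024,0,10],[-0.3,0,-0.024,0,10],[-0.35,0,-0.024,0,10],[-0.36,0,-0.024,0,10],[-0.36,0,-0.024,0,10],[-0.36,0,-0.024,0,10]]}}

```text
time_s: 6.4
tcp_pos: [0.6138, 0.1375, 0.2817]
eef_rot: [180.0, -0.0, -173.5]
contact_force: [-0.4, 0.4, -3.1]
gripper_width: 0.0233
gripper_force: 35.0
```

```bash
python3 - <<'E'
from h import *
s=r.get_state();print(s["tcp_pos"],s["eef_rot"],s["contact_force"],s["moment"])
w=eyes.capture("side")[180:270,170:260,::-1]; a=eyes.capture("scene")[90:160,260:330,::-1]
cv2.imwrite("pics/h4.png",np.hstack([cv2.resize(a,(400,400),interpolation=3),cv2.resize(w,(400,400),interpolation=3)]))
E
```

```text
[0.61379289 0.13754938 0.28168473] [ 1.79999361e+02 -2.01577422e-02 -1.73478124e+02] [-0.4172997  0.4399397 -3.1042163] [-0.02290818  0.12378963  0.00338305]
```

View pics/h4.png

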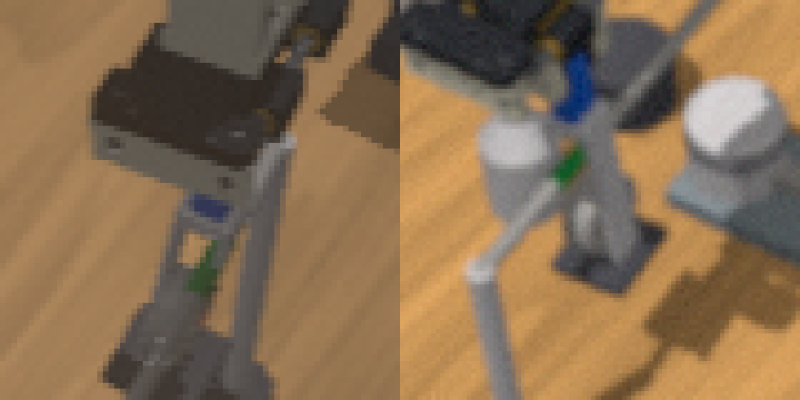

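The hanger's mouth is around the green band. I'll lower it partway and check the force.

>>> {"op": "step_arm", "data": {"plan": [[0,0,0.02,0,10],[0,0,0.04,0,10],[0,0,0.055,0,10],[0,0,0.065,0,10],[0,0,0.075,0,10],[0,0,0.085,0,10],[0,0,0.085,0,10]]}}

```text
time_s: 7.08
tcp_pos: [0.6141, 0.1371, 0.2598]
eef_rot: [-180.0, -0.0, -173.5]
contact_force: [0.7, 0.5, -5.0]
gripper_width: 0.0232
gripper_force: 35.0
```

>>> {"op": "step_arm", "data": {"plan": [[0,0,0.012,0,10],[0,0,0.022,0,10],[0,0,0.03,0,10],[0,0,0.036,0,10],[0,0,0.04,0,10],[0,0,0.04,0,10],[0,0,0.04,0,10]]}}

```text
time_s: 7.67
tcp_pos: [0.6143, 0.1372, 0.2505]
eef_rot: [180.0, 0.0, -173.5]
contact_force: [0.6, -0.7, -2.7]
gripper_width: 0.0235
gripper_force: 35.0
```

>>> {"op": "step_arm", "data": {"plan": [[0,-0.04,0,0,10],[0,-0.08,0,0,10],[0,-0.12,0,0,10],[0,-0.16,0,0,10],[0,-0.2,0,0,10],[0,-0.24,0,0,10],[0,-0.28,0,0,10],[0,-0.32,0,0,10],[0,-0.36,0,0,10],[0,-0.4,0,0,10],[0,-0.4,0,0,10]]}}

```text
time_s: 8.58
tcp_pos: [0.6257, 0.0358, 0.2504]
eef_rot: [-180.0, -0.0, -173.6]
contact_force: [0.4, 1.1, -4.5]
gripper_width: 0.0235
gripper_force: 34.9
```

>>> {"op": "step_arm", "data": {"plan": [[0,-0.04,0,0,10],[0,-0.08,0,0,10],[0,-0.12,0,0,10],[0,-0.16,0,0,10],[0,-0.2,0,0,10],[0,-0.24,0,0,10],[0,-0.28,0,0,10],[0,-0.31,0,0,10],[0,-0.33,0,0,10],[0,-0.344,0,0,10],[0,-0.344,0,0,10],[0,-0.344,0,0,10]]}}

```text
time_s: 9.58
tcp_pos: [0.6353, -0.0476, 0.2504]
eef_rot: [180.0, 0.0, -173.5]
contact_force: [-0.1, 0.6, -4.0]
gripper_width: 0.0236
gripper_force: 35.0
```

```bash
python3 - <<'E'
from h import *
s=r.get_state();print(s["tcp_pos"],s["eef_rot"],s["contact_force"],s["moment"])
w=eyes.capture("side")[130:220,200:290,::-1]; a=eyes.capture("scene")[130:220,230:320,::-1]
cv2.imwrite("pics/h5.png",np.hstack([cv2.resize(a,(400,400),interpolation=3),cv2.resize(w,(400,400),interpolation=3)]))
p=s["tcp_pos"].copy();p[2]=.226
for n,(x0,y0) in dict(scene=(230,130),side=(200,130)).items():
  for d in (0,.015,-.015):
    q=np.array(proj(n,p+d*np.array([-.113,.9935,0])))-[x0,y0]; print(n,d,q*400/90)
E
```

```text
[ 0.63534318 -0.04761196  0.25038921] [ 1.79991664e+02  4.30186617e-03 -1.73521290e+02] [-0.06559136  0.56363188 -3.98090374] [ 0.05485585 -0.08536186 -0.02727114]
scene 0 [180.35198715 224.0664287 ]
scene 0.015 [189.9122631  206.86978901]
scene -0.015 [170.66672612 241.48788654]
side 0 [195.83588029 197.64743978]
side 0.015 [184.48894989 211.09113267]
side -0.015 [207.02144339 184.39493272]
```

View pics/h5.png

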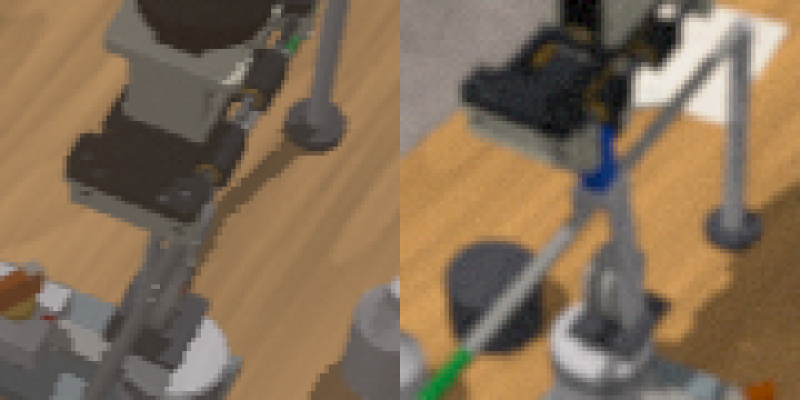

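```bash
python3 - <<'E'
from h import *
np.set_printoptions(precision=4,suppress=True)
ry=np.array([-.113,.9935])
for n,g,k in [("scene",(464,212),(424,283)),("side",(329,337),(382,271))]:
    im=cv2.imread(f"pics/{n}0.png").astype(float); 
    for nm,(u,v),c in [("green",g,1),("ring",k,2)]:
        p=im[v-22:v+22,u-22:u+22]; o=[i for i in range(3) if i!=c]
        w=np.clip(p[:,:,c]-p[:,:,o].max(2)-(20 if c==1 else 50),0,60); yy,xx=np.mgrid[v-22:v+22,u-22:u+22]
        cu,cv_=(w*xx).sum()/w.sum(),(w*yy).sum()/w.sum()
        P=at_z(n,(cu+.5)/S-.5,(cv_+.5)/S-.5,.226)[:2]; print(n,nm,cu,cv_,P,P@ry)
s=r.get_state(); print("tcp",s["tcp_pos"][:2]@ry)
E
```

```text
scene green 463.88484569322895 211.46568401658223 [0.6165 0.1413] 0.07072854926225405
scene ring 424.612012987013 281.8344155844156 [ 0.6373 -0.0454] -0.11715772478229883
side green 327.31184118060435 335.90776528461 [0.6162 0.1362] 0.06564247805642599
side ring 382.28395061728395 270.3619233268356 [ 0.6386 -0.0539] -0.12575145069601854
tcp -0.11875299594325267
```

>>> {"op": "step_arm", "data": {"plan": [[0,-0.01,0.002,0,10],[0,-0.01,0.004,0,10],[0,-0.01,0.004,0,10],[0,-0.01,0.004,0,30],[0,-0.01,0.004,0,40],[0,-0.01,0.004,0,50],[0,-0.01,0.004,0,60],[0,-0.01,0.004,0,60],[0,-0.01,0.004,0,60],[0,-0.01,0.004,0,60],[0,-0.01,0.004,0,60],[0,-0.01,0.004,0,60]]}}

```text
time_s: 10.68
tcp_pos: [0.6356, -0.0502, 0.2494]
eef_rot: [-180.0, -0.0, -173.5]
contact_force: [0.5, -0.5, -0.3]
gripper_width: 0.0599
gripper_force: 0.0
```

>>> {"op": "step_arm", "data": {"plan": [[0,0,-0.1,0,60],[0,0,-0.2,0,60],[0,0,-0.35,0,60],[0.2,0,-0.45,0,60],[0.5,0,-0.45,0,60],[0.8,0,-0.45,0,60],[0.9,0,-0.45,0,60],[0.9,0,-0.45,0,60],[0.9,0,-0.45,0,60],[0.9,0,-0.45,0,60]]}}

```text
time_s: 11.52
tcp_pos: [0.4085, -0.0764, 0.3639]
eef_rot: [179.9, 0.3, -173.5]
contact_force: [0.5, -0.2, 0.5]
gripper_width: 0.0601
gripper_force: 0.0
```

```bash
python3 - <<'E'
from h import *
s=r.get_state();print(s["tcp_pos"],s["eef_rot"],s["contact_force"],s["gripper_width"])
ry=np.array([-.113,.9935])
A=[]
for n in ("scene","side"):
    im=eyes.capture(n)[:,:,::-1]; cv2.imwrite(f"pics/{n}6.png",im)
    A.append(im)
x=[A[0][130:230,215:315],A[1][130:230,190:290]]
cv2.imwrite("pics/h6.png",np.hstack([cv2.resize(i,(400,400),interpolation=3) for i in x]))
E
```

```text
[ 0.40847432 -0.0763582   0.36389162] [ 179.94722777    0.27013586 -173.50595885] [ 0.48353652 -0.18856502  0.48721629] 0.06010973363035048
```

View pics/h6.png

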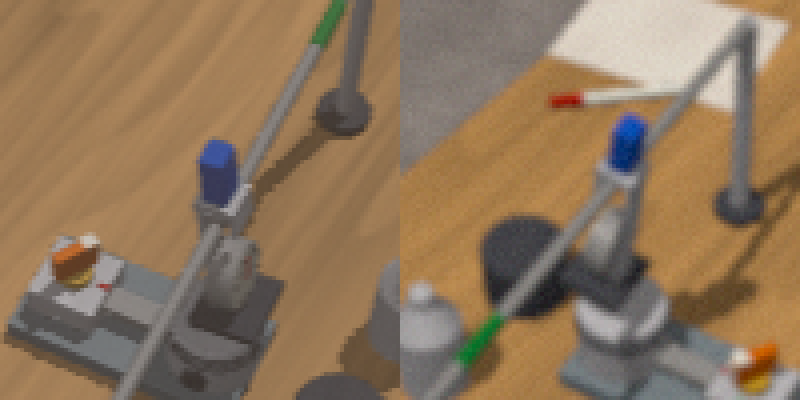

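```bash
python3 - <<'E'
from h import *
ry=np.array([-.113,.9935])
# project the block's expected silhouette for saddle at the ring, as that camera sees the ring; compare blue centroids
for n,rx in (("scene",-.1172),("side",-.1258)):
    im=cv2.imread(f"pics/{n}6.png").astype(float); w=(im[:,:,0]-im[:,:,1:].max(2))>30
    w[:, :200]=0; w[:120]=0; w[200:]=0; w[:,310:]=0
    v,u=np.nonzero(w); c=np.array([u.mean(),v.mean()]); print(n,c,len(u))
    X=np.array([.9935,.113])
    best=[]
    for ds in (-.01,-.005,0,.005,.01):
      xy=(.6375-0)*0
      base=X*((np.array([.6375,-.0502])@X))+ry*(rx+ds)
      pts=np.array([proj(n,[*(base+a*.01*X+b*.012*ry),z]) for a in(-1,1) for b in(-1,1) for z in(.242,.287)],dtype=np.float32)
      m=np.zeros((384,512),np.uint8); cv2.fillConvexPoly(m,np.int32(np.round(cv2.convexHull(pts)*16)),1,shift=4)
      vv,uu=np.nonzero(m); print(ds,uu.mean(),vv.mean(),len(uu))
E
```

```text
scene [269.546875 169.765625] 64
-0.01 270.64772727272725 174.70454545454547 176
-0.005 271.4035087719298 173.43859649122808 171
0 272.1470588235294 171.96470588235294 170
0.005 272.97633136094674 170.84615384615384 169
0.01 273.61764705882354 169.42352941176472 170
side [246.30851064 165.35106383] 94
-0.01 246.07100591715977 161.89349112426035 169
-0.005 245.22085889570553 162.74846625766872 163
0 244.3975155279503 163.7391304347826 161
0.005 243.77245508982037 164.8443113772455 167
0.01 242.9764705882353 165.80588235294118 170
```

```bash
python3 - <<'E'
from h import *
ry=np.array([-.113,.9935]);X=np.array([.9935,.113])
for n,rx,(x0,y0,x1,y1) in (("scene",-.1172,(262,160,278,184)),("side",-.1258,(238,155,256,180))):
    im=cv2.imread(f"pics/{n}6.png").astype(float); m0=(im[:,:,0]-im[:,:,2])>12
    m=np.zeros_like(m0); m[y0:y1,x0:x1]=m0[y0:y1,x0:x1]
    v,u=np.nonzero(m); c=np.array([u.mean(),v.mean()]); print(n,c,len(u))
    def f(q):
      base=X*q[0]+ry*q[1]
      pts=np.array([proj(n,[*(base+a*.01*X+b*.012*ry),z]) for a in(-1,1) for b in(-1,1) for z in(.242,.287)],dtype=np.float32)
      M=cv2.moments(cv2.convexHull(pts)); return np.array([M["m10"],M["m01"]])/M["m00"]-c
    from scipy.optimize import fsolve
    q=fsolve(f,[.6277,rx]); print(q,"s rel ring",q[1]-rx)
E
```

```text
scene [269.27559055 172.77165354] 127
[ 0.6277 -0.1172] s rel ring 0.0
side [246.3826087  165.88695652] 115
[ 0.61788948 -0.12079181] s rel ring 0.005008190618567235<stdin>:12: RuntimeWarning: The iteration is not making good progress, as measured by the 
 improvement from the last ten iterations.
```

```bash
python3 - <<'E'
from h import *
from scipy.optimize import least_squares
ry=np.array([-.113,.9935]);X=np.array([.9935,.113])
for n,rx,(x0,y0,x1,y1) in (("scene",(.6373,-.0454),(262,160,278,186)),("side",(.6386,-.0539),(238,155,256,180))):
    im=cv2.imread(f"pics/{n}6.png").astype(float)
    for th in (12,25):
      m0=(im[:,:,0]-im[:,:,2])>th
      m=np.zeros_like(m0); m[y0:y1,x0:x1]=m0[y0:y1,x0:x1]
      v,u=np.nonzero(m); c=np.array([u.mean(),v.mean()])
      def f(q):
        base=X*q[0]+ry*q[1]
        pts=np.array([proj(n,[*(base+a*.01*X+b*.012*ry),z]) for a in(-1,1) for b in(-1,1) for z in(.242,.287)],dtype=np.float32)
        M=cv2.moments(cv2.convexHull(pts)); return np.array([M["m10"],M["m01"]])/M["m00"]-c
      q=least_squares(f,[.6277,-.12],diff_step=.01).x
      print(n,len(u),q,"rel ring x,s",q[0]-np.array(rx)@X,q[1]-np.array(rx)@ry)
E
```

```text
scene 127 [ 0.62166258 -0.12305759] rel ring x,s -0.006364772636087701 -0.005937794696101617
scene 116 [ 0.62102898 -0.12263287] rel ring x,s -0.006998372292892463 -0.0055130707084733305
side 115 [ 0.6178895  -0.12079183] rel ring x,s -0.01046890058710892 0.004919619089849683
side 103 [ 0.61825458 -0.121322  ] rel ring x,s -0.010103822858017808 0.004389447294845916
```

```bash
python3 - <<'E'
from h import *
a=at_z("scene",237.5,190.5,.09);b=at_z("scene",228.75,197.5,.08);d=(a-b)[:2];print(np.degrees(np.arctan2(d[1],d[0]))-6.5)
print(shares([.5134,-.0636,.24],-110))
E
```

```text
61.9649240321682
[-0.41   0.002  0.492 -1.058]
```

>>> {"op": "step_arm", "data": {"plan": [[-0.15,0,0.15,-0.12,60],[-0.3,0,0.3,-0.24,60],[-0.41,0,0.42,-0.36,60],[-0.41,0,0.49,-0.48,60],[-0.41,0,0.49,-0.6,60],[-0.41,0,0.49,-0.72,60],[-0.41,0,0.49,-0.84,60],[-0.41,0,0.49,-0.96,60],[-0.41,0,0.49,-1,60],[-0.41,0,0.49,-1,60],[-0.41,0,0.49,-1,60]]}}

```text
time_s: 12.53
tcp_pos: [0.5144, -0.0639, 0.2385]
eef_rot: [179.9, -0.1, -113.6]
contact_force: [-0.0, -0.5, -0.2]
gripper_width: 0.06
gripper_force: 0.0
```

```bash
python3 - <<'E'
from h import *
s=r.get_state();print(s["tcp_pos"],s["eef_rot"])
c=cam("wrist"); im=eyes.capture("wrist"); cv2.imwrite("pics/w7.png",cv2.resize(im[:,:,::-1],(800,600),interpolation=3))
print(np.array(proj("wrist",[.5134,-.0636,.09],c))*S)
E
```

```text
[ 0.5144395  -0.06391311  0.23851765] [ 1.79927258e+02 -5.45706701e-02 -1.13632876e+02]
[399.09640254 266.29672914]
```

View pics/w7.png

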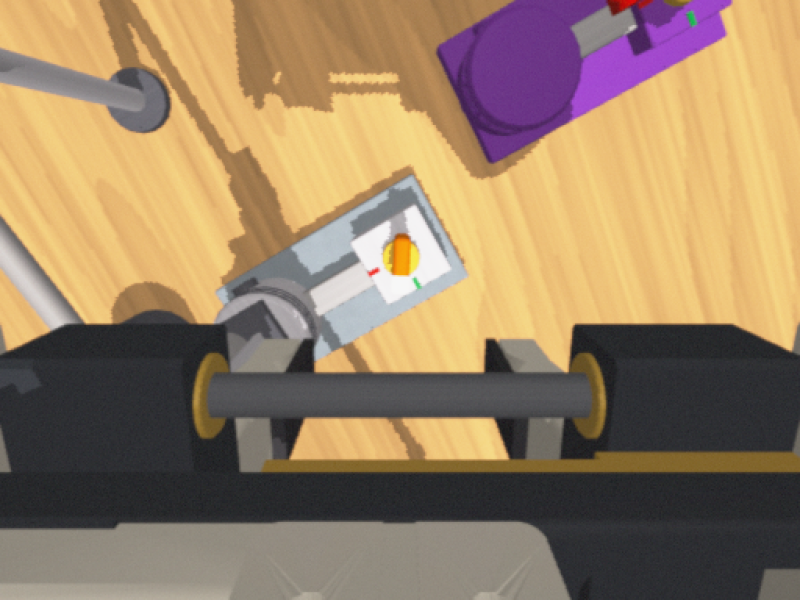

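The thumbscrew wing spans (402,235) to (400,277), parallel to the tool's x axis, with its white end at the bottom. The red tick is at (373,271) and the green tick at (417,283), so the white end lies between them, as expected.

```bash
python3 - <<'E'
from h import *
X=np.array([.9935,.113])
P=at_z("wrist",401/S,256/S,.09); print(P)
a=at_z("wrist",402/S,235/S,.09);b=at_z("wrist",400/S,277/S,.09); d=b-a; print(np.linalg.norm(d),np.degrees(np.arctan2(d[1],d[0])))
# block top corners
q=[at_z("wrist",u/S,v/S,.05)[:2] for u,v in [(352,240),(412,206),(451,268),(388,303)]]; print(np.mean(q,0),[np.linalg.norm(q[i]-q[i-1]) for i in range(4)])
E
```

```text
[ 0.50914715 -0.06979693  0.09      ]
0.029981707042055092 63.77563081045921
[ 0.51161847 -0.06396334] [np.float64(0.05828695716907231), np.float64(0.053594239068598636), np.float64(0.057789008819629804), np.float64(0.057872862724594736)]
```

```bash
python3 - <<'E'
from h import *
print(shares([.5122,-.0641,.066],-115))
E
```

```text
[0.004 0.007 0.691 0.023]
```

>>> {"op": "step_arm", "data": {"plan": [[0.004,0.007,0.15,0.023,50],[0.004,0.007,0.3,0.023,45],[0.004,0.007,0.42,0.023,45],[0.004,0.007,0.54,0.023,45],[0.004,0.007,0.62,0.023,45],[0.004,0.007,0.67,0.023,45],[0.004,0.007,0.69,0.023,45],[0.004,0.007,0.69,0.023,45]], "newtons": 15}}

```text
time_s: 13.25
tcp_pos: [0.5113, -0.0643, 0.0657]
eef_rot: [179.9, -0.1, -115.0]
contact_force: [-0.3, -0.7, 0.0]
gripper_width: 0.0452
gripper_force: 0.0
```

>>> {"op": "step_arm", "data": {"plan": [[0,0,0,0,4],[0,0,0,0,4],[0,0,0,0,4],[0,0,0,0,4],[0,0,0,0,4],[0,0,0,0,4],[0,0,0,0,4],[0,0,0,0,4],[0,0,0,0,4],[0,0,0,0,4]], "newtons": 15}}

```text
time_s: 14.08
tcp_pos: [0.5119, -0.0642, 0.0669]
eef_rot: [180.0, -0.0, -114.9]
contact_force: [-0.2, 0.1, -0.1]
gripper_width: 0.0038
gripper_force: 0.0
```

```bash
python3 - <<'E'
from h import *
s=r.get_state();print(s["tcp_pos"],s["gripper_width"],s["gripper_force"],s["contact_force"],s["moment"],s["time_s"])
def orange(n,im,box):
    x0,y0,x1,y1=box; p=cv2.cvtColor(im[y0:y1,x0:x1],cv2.COLOR_RGB2HSV)
    m=((p[...,0]<13)&(p[...,1]>190)&(p[...,2]>60)); v,u=np.nonzero(m); return len(u),(u.mean()+x0,v.mean()+y0) if len(u) else None
for n,b in (("scene",(215,180,255,220)),("side",(262,205,300,240))):
    im=eyes.capture(n); cv2.imwrite(f"pics/{n}8.png",im[:,:,::-1]); print(n,orange(n,im,b),orange(n,cv2.imread(f"pics/{n}6.png")[:,:,::-1].copy(),b))
w=eyes.capture("wrist"); cv2.imwrite("pics/w8.png",w[:,:,::-1]); print(orange("wrist",w,(180,100,330,384)))
c=cam("wrist")
for P in ([.512,-.064,.09],[.512,-.064,.067]): print(proj("wrist",P,c))
E
```

```text
[ 0.51187025 -0.06418653  0.06690963] 0.003795356652296908 0.0 [-0.21381832  0.08112159 -0.13103591] [ 0.05668734  0.08623582 -0.01716344] 14.0833
scene (0, None) (7, (np.float64(231.42857142857142), np.float64(193.0)))
side (4, (np.float64(276.5), np.float64(222.5))) (4, (np.float64(279.5), np.float64(220.5)))
(1, (np.float64(251.0), np.float64(233.0)))
(np.float64(254.01174677376835), np.float64(231.79544742457617))
(np.float64(254.1337231185668), np.float64(217.5186779250194))
```

```bash
python3 - <<'E'
import cv2,numpy as np
w=cv2.imread("pics/w8.png"); h=cv2.cvtColor(w,cv2.COLOR_BGR2HSV).astype(int)
def cl(p):
    H,S,V=p
    if V<60: return '#'
    if S<60: return 'W' if V>190 else ('g' if V>110 else '+')
    if S>170 and H<14: return 'O'
    if S>170 and H<32: return 'Y'
    if S>120 and 45<H<80: return 'G'
    if S>120 and H>165: return 'R'
    return '.'
print(h[212:234:4,255])
for v in range(90,262,4): print(v,''.join(cl(h[v,u]) for u in range(170,340,2)))
E
```

```text
[[ 15 243 220]
 [ 14 243 219]
 [ 15 243 220]
 [ 15 243 219]
 [ 15 243 220]
 [ 15 243 220]]
90 .....................................................................................
94 .....................................................................................
98 .....................................................................................
102 .....................................................................................
106 .....................................................................................
110 .....................................................................................
114 .....................................................................................
118 .............................................gggg....................................
122 ..........................................gggggggg...................................
126 ......................................ggggggggggggg..................................
130 ...................................gggggggggggggggggg................................
134 ..................
[... 2157 characters left out ...]
##+##+#+#########...gg+##.YYYY.##+gg...#++###+#+#+###+##########+##+++
234 ###++##+#####+####+++######++#+#.Y.gg####YYYY.###gg....#+#######++##++#+#+#+++++++#+#
238 ###+########+########+##########...++++++....+++++g..Y.####+############+#####++#####
242 ###+##+#+#+##+##############+##...++++++++++++++++++...#####+#####+###+#####+#+######
246 +##+##+############+###########...++++++++++++++++++...#####+##+#######+####+####+###
250 #########++################+###...++++++++++++++++++.Y.#######+#+##########+###+#####
254 ##+###########+#+###+#######+##...++++++++++++++++++...#########+##+##+###+##########
258 #########+##########++###+####+...++++++++++++++++++...+###########+##++###++########
```

```bash
python3 - <<'E'
import cv2,numpy as np
w=cv2.imread("pics/w8.png"); h=cv2.cvtColor(w,cv2.COLOR_BGR2HSV).astype(int)
for v in range(184,262,4): print(v,' '.join(f"{h[v,u,0]:2d}" if h[v,u,1]>150 and h[v,u,2]>60 else '--' for u in range(226,286,2)))
E
```

```text
184 -- -- -- -- -- -- -- -- -- -- -- -- -- -- -- -- -- -- -- -- -- -- -- -- -- -- -- -- -- --
188 -- -- -- -- -- -- -- -- -- -- -- 12 14 15 15 15 15 14 -- -- -- -- -- -- -- -- -- -- -- --
192 -- -- -- -- -- -- -- -- -- -- 14 14 14 15 14 14 14 14 14 -- -- -- -- -- -- -- -- -- -- --
196 -- -- -- -- -- -- -- -- 21 20 15 14 15 15 14 14 14 14 14 17 20 -- -- -- -- -- -- -- -- --
200 -- -- -- -- -- -- 21 21 21 20 15 14 15 15 14 15 15 15 14 15 20 21 21 -- -- -- -- -- -- --
204 -- -- -- -- -- 26 25 21 21 18 14 14 15 15 15 15 15 15 15 16 28 29 27 22 -- -- -- -- -- --
208 -- -- -- -- -- 22 29 22 21 18 15 14 15 15 14 14 15 15 15 16 29 30 29 29 25 -- -- -- -- --
212 -- -- -- -- -- 22 29 23 21 18 14 14 15 15 14 14 15 14 14 17 29 30 30 29 27 -- -- -- -- --
216 -- -- -- -- -- -- -- -- -- 16 14 16 15 15 15 15 14 14 15 17 28 -- -- -- 21 -- -- -- -- --
220 -- -- -- -- -- -- -- -- -- -- -- -- -- 15 14 14 15 -- -- -- -- -- -- -- -- -- -- -- -- --
224 -- -- -- -- -- -- -- -- -- -- -- -- -- 14 15 15 14 -- -- -- -- -- -- -- -- -- -- -- -- --
228 -- -- -- -- -- 21 -- -- -- -- -- -- -- 14 15 15 15 -- -- -- -- -- -- -- 20 20 -- -- -- --
232 -- -- -- -- 20 20 -- -- -- -- -- -- -- 14 15 15 15 -- -- -- -- -- -- -- 21 19 -- -- -- --
236 -- -- -- -- 20 20 -- -- -- -- -- -- -- 14 14 15 14 -- -- -- -- -- -- -- 20 20 -- -- -- --
240 -- -- -- -- 20 21 -- -- -- -- -- -- -- -- -- -- -- -- -- -- -- -- -- -- 21 21 -- -- -- --
244 -- -- -- -- 20 20 -- -- -- -- -- -- -- -- -- -- -- -- -- -- -- -- -- -- 21 20 -- -- -- --
248 -- -- -- -- 20 19 -- -- -- -- -- -- -- -- -- -- -- -- -- -- -- -- -- -- -- 20 -- -- -- --
252 -- -- -- -- 20 20 -- -- -- -- -- -- -- -- -- -- -- -- -- -- -- -- -- -- -- 21 -- -- -- --
256 -- -- -- -- 20 -- -- -- -- -- -- -- -- -- -- -- -- -- -- -- -- -- -- -- -- 20 -- -- -- --
260 -- -- -- -- 20 20 -- -- -- -- -- -- -- -- -- -- -- -- -- -- -- -- -- -- -- 20 -- -- -- --
```

```bash
python3 - <<'E'
from h import *
m=eyes.camera_model("wrist"); f=192/np.tan(np.radians(m["fov_y"]/2))
def C(p,e):
    T=np.eye(4);T[:3,:3]=R.from_euler("xyz",e,degrees=True).as_matrix();T[:3,3]=p
    return (T@m["hand_eye"],f,m["cx"],m["cy"])
c7=C([.5144395,-.06391311,.23851765],[179.927,-.0546,-113.633]); s=r.get_state(); c8=C(s["tcp_pos"],s["eef_rot"])
im7=cv2.imread("pics/w7.png"); im8=cv2.imread("pics/w8.png")
def prof(im,u,v0,v1,st):
    h=cv2.cvtColor(im,cv2.COLOR_BGR2HSV).astype(int); print([(v,*h[v,u]) for v in range(v0,v1,st)])
prof(im7,401,226,292,4); prof(im8,255,180,196,2)
for v7 in (233,236,239):
  print(tri(ray("",401/S,v7/S,c7),ray("",255,187,c8)))
# collar width/edges: block corner far: w7 (412,206), w8 ~ (267,116)
print(tri(ray("",412/S,206/S,c7),ray("",267,116,c8)))
E
```

```text
[(226, np.int64(170), np.int64(9), np.int64(178)), (230, np.int64(162), np.int64(7), np.int64(173)), (234, np.int64(13), np.int64(175), np.int64(163)), (238, np.int64(14), np.int64(242), np.int64(203)), (242, np.int64(18), np.int64(245), np.int64(246)), (246, np.int64(19), np.int64(245), np.int64(247)), (250, np.int64(19), np.int64(245), np.int64(247)), (254, np.int64(19), np.int64(245), np.int64(247)), (258, np.int64(19), np.int64(245), np.int64(247)), (262, np.int64(19), np.int64(245), np.int64(247)), (266, np.int64(19), np.int64(245), np.int64(247)), (270, np.int64(19), np.int64(245), np.int64(247)), (274, np.int64(20), np.int64(245), np.int64(247)), (278, np.int64(30), np.int64(1), np.int64(247)), (282, np.int64(0), np.int64(0), np.int64(247)), (286, np.int64(30), np.int64(1), np.int64(247)), (290, np.int64(0), np.int64(0), np.int64(247))]
[(180, np.int64(162), np.int64(6), np.int64(197)), (182, np.int64(168), np.int64(7), np.int64(193)), (184, np.int64(162), np.int64(7), np.int64(191)), (186, np.int64(9), np.int64(52), np.int64(188)), (188, np.int64(15), np.int64(241), np.int64(185)), (190, np.int64(15), np.int64(241), np.int64(184)), (192, np.int64(14), np.int64(241), np.int64(183)), (194, np.int64(14), np.int64(241), np.int64(184))]
(array([ 0.50369523, -0.08135278,  0.06400305]), np.float64(0.0006185440917456974))
(array([ 0.50558776, -0.07700926,  0.04580834]), np.float64(0.000391989372722579))
(array([ 0.50768844, -0.07218803,  0.02561786]), np.float64(0.00014031929071593223))
(array([ 0.48838303, -0.13518032,  0.53347396]), np.float64(0.0034737192727750635))
```

>>> {"op": "step_arm", "data": {"plan": [[0,0,0.004,0,4],[0,0,0.008,0,4],[0,0,0.012,0,4],[0,0,0.012,0,4]]}}

```text
time_s: 14.57
tcp_pos: [0.5119, -0.0642, 0.0644]
eef_rot: [-180.0, -0.0, -114.9]
contact_force: [-2.2, 0.5, 5.7]
gripper_width: 0.0037
gripper_force: 2.9
```

```bash
python3 - <<'E'
from h import *
s=r.get_state();print(s["tcp_pos"],s["gripper_width"],s["gripper_force"],s["contact_force"],s["moment"])
for n,(x0,y0,x1,y1) in dict(scene=(215,165,265,215),side=(255,195,305,235)).items():
    p=eyes.capture(n)[y0:y1,x0:x1]; h=cv2.cvtColor(p,cv2.COLOR_RGB2HSV).astype(int)
    print(n,[tuple(np.round(np.array(proj(n,[.512,-.064,z]))-[x0,y0],1)) for z in (.05,.067,.09)])
    for row in h: print(''.join('O' if S>170 and H<17 and V>60 else 'Y' if S>150 and H<32 and V>60 else '#' if V<55 else 'W' if S<60 and V>150 else '+' if S<70 else '.' for H,S,V in row))
E
```

```text
[ 0.51194755 -0.06420712  0.06437356] 0.00374382540068132 2.949124351143837 [-2.18022355  0.45200551  5.72263199] [0.22591764 0.83498958 0.00913111]
scene [(np.float64(17.7), np.float64(33.1)), (np.float64(17.6), np.float64(30.2)), (np.float64(17.4), np.float64(26.3))]
..++++#####################++WWWWWWWW.............
...++++###################+++WWWWWWWW.............
...#++++##################++WWWWWW+++.............
+...++++++###############+++WWWW++++..............
+....+++++++###########+++++WW+++++...............
++...#+++++++++++++##++++++W+++++.................
.+++.#++++++++++++++++++++++++++..................
.+####++++++++++++++++++++++++++..................
.######+++++++++++++++++++++++++..................
.#######++++++++++++++++++++++++..................
.########+++++++++++++++++++++++..................
.########++++++++++++++++++++++++.................
..########++++++++++++++++++++++++................
...#####...+++++++++++++++++++++++................
....###....#++++++++++++++++++++++...............+
....##..++.##+++++++++++++++++++++..............++
.....#..++####
[... 3179 characters left out ...]
++WWW+..........########+++++++++....
++++++WW+WWWWWWW+W..YOOOYYOY.+#####+++++++++......
+++++++++WWWWWWWWW..OOOOOYO..++++++++++++........Y
+++++++++++WWWWWWW+.OOOYYYYY.+++++++++++..........
++++++++++++WWWWWW+.OYYYYYYY+++++++++++........Y..
++++++++++++WWWWWWW.YYYYYYY.++++++++++++....Y.Y..Y
++++++++++++WWWWWWWW..YYY..+++++++++++++..........
++++++++++++WWWWWWWWW....WWWW+++++++++++...Y......
++++++++++++WWWWWWWWWWWWWWWWWWW++++++++....YY.....
++++++++++++++WWWWWWWWWWWWWWWWW++++++++..Y...Y....
++++++++++++++++WWWWWWWWWWWWWW++++++++.....Y.Y.Y..
+++++++++++++++++++WWWWWWWWWWW+++++++...........Y.
+++++++++++++++++++++WWWWWWWW++++++++....Y..Y...YY
+++++++++++++++++++++++WWWWW++++++++...Y......Y.Y.
```

>>> {"op": "step_arm", "data": {"plan": [[0,0,-0.02,0,45],[0,0,-0.02,0,45],[0,0,-0.02,0,45],[0,0,-0.02,0,45],[0,0,-0.02,0,45],[0,0,-0.02,0,45],[0,0,-0.02,0,45],[0,0,-0.02,0,45],[0,0,0,0,45],[0,0,0.01,0,45],[0,0,0.02,0,45],[0,0,0.02,0,45]]}}

```text
time_s: 15.67
tcp_pos: [0.5113, -0.0643, 0.0581]
eef_rot: [179.9, -0.0, -114.9]
contact_force: [-0.1, -0.4, -0.5]
gripper_width: 0.0452
gripper_force: 0.0
```

>>> {"op": "step_arm", "data": {"plan": [[0,0,0.008,0,45],[0,0,0.016,0,45],[0,0,0.02,0,45],[0,0,0.02,0,45]]}}

```text
time_s: 16.0
tcp_pos: [0.5117, -0.0642, 0.0536]
eef_rot: [180.0, -0.0, -114.9]
contact_force: [-0.8, -0.2, 0.3]
gripper_width: 0.0451
gripper_force: 0.0
```

>>> {"op": "step_arm", "data": {"plan": [[0,0,0,0,8],[0,0,0,0,8],[0,0,0,0,8],[0,0,0,0,8],[0,0,0,0,8],[0,0,0,0,8],[0,0,0,0,8],[0,0,0,0,8],[0,0,0,0,8],[0,0,0,0,8]], "newtons": 10}}

```text
time_s: 16.83
tcp_pos: [0.5124, -0.0643, 0.0541]
eef_rot: [-179.9, 0.0, -114.9]
contact_force: [3.8, -2.4, -2.0]
gripper_width: 0.0117
gripper_force: 10.0
```

Gripped at 11.7 mm, so this is the wing. It sits about 25 mm lower relative to the TCP than I reckoned. Next I turn it clockwise.

>>> {"op": "step_arm", "data": {"plan": [[0,0,0,0,8],[0,0,0,0.05,8],[0,0,0,0.1,8],[0,0,0,0.15,8],[0,0,0,0.2,8],[0,0,0,0.25,8],[0,0,0,0.3,8],[0,0,0,0.35,8],[0,0,0,0.4,8],[0,0,0,0.4,8]], "newtons": 30}}

```text
time_s: 17.67
tcp_pos: [0.5121, -0.0641, 0.054]
eef_rot: [-180.0, 0.0, -139.0]
contact_force: [2.2, -0.8, -1.1]
gripper_width: 0.0117
gripper_force: 30.0
```

```bash
python3 - <<'E'
from h import *
s=r.get_state();print(s["moment"],s["contact_force"])
E
```

```text
[-0.50426597 -0.90943499 -0.05083434] [ 2.18273613 -0.80982264 -1.0545775 ]
```

>>> {"op": "step_arm", "data": {"plan": [[0,0,0,0.07,8],[0,0,0,0.14,8],[0,0,0,0.21,8],[0,0,0,0.28,8],[0,0,0,0.35,8],[0,0,0,0.42,8],[0,0,0,0.48,8],[0,0,0,0.53,8],[0,0,0,0.56,8],[0,0,0,0.56,8],[0,0,0,0.56,8]]}}

```text
time_s: 18.58
tcp_pos: [0.5119, -0.0636, 0.054]
eef_rot: [180.0, 0.0, -172.4]
contact_force: [0.4, 3.7, 1.7]
gripper_width: 0.0117
gripper_force: 30.0
```

```bash
python3 - <<'E'
from h import *
s=r.get_state();print(s["moment"],s["contact_force"])
E
```

```text
[ 1.53479863 -0.17094203 -0.02633237] [0.44437325 3.72911197 1.70919236]
```

>>> {"op": "step_arm", "data": {"plan": [[0,0,0,0.015,8],[0,0,0,0.03,8],[0,0,0,0.045,8],[0,0,0,0.06,8],[0,0,0,0.06,8]]}}

```text
time_s: 19.0
tcp_pos: [0.512, -0.0637, 0.054]
eef_rot: [180.0, 0.0, -176.1]
contact_force: [-0.5, 5.2, 2.4]
gripper_width: 0.0117
gripper_force: 31.0
```

```bash
python3 - <<'E'
from h import *
s=r.get_state();print(s["moment"],s["contact_force"],s["eef_rot"])
E
```

```text
[2.15196328 0.04971254 0.63674237] [-0.47293717  5.20283311  2.36823743] [ 1.79980880e+02  1.77152544e-02 -1.76057610e+02]
```

>>> {"op": "step_arm", "data": {"plan": [[0,0,0,0,8],[0,0,0,0,8],[0,0,0,-0.08,8],[0,0,0,-0.16,8],[0,0,0,-0.24,8],[0,0,0,-0.32,8],[0,0,0,-0.4,8],[0,0,0,-0.48,8],[0,0,0,-0.56,8],[0,0,0,-0.64,8],[0,0,0,-0.72,8],[0,0,0,-0.78,8]]}}

```text
time_s: 20.0
tcp_pos: [0.5122, -0.0643, 0.054]
eef_rot: [-180.0, 0.0, -129.0]
contact_force: [2.4, 1.5, -0.5]
gripper_width: 0.0118
gripper_force: 30.0
```

```bash
python3 - <<'E'
from h import *
s=r.get_state();print(s["moment"],s["contact_force"],s["eef_rot"],s["joints"])
w=eyes.capture("wrist"); cv2.imwrite("pics/w9.png",w[:,:,::-1])
h=cv2.cvtColor(w,cv2.COLOR_RGB2HSV).astype(int)
for v in range(150,262,4): print(v,''.join('#' if V<60 else 'O' if S>170 and H<18 else 'Y' if S>150 and H<32 else 'R' if S>120 and H>165 else 'G' if S>120 and 40<H<85 else 'W' if S<60 and V>190 else '+' if S<60 else '.' for H,S,V in h[v,170:340:2]))
E
```

```text
[ 0.42039803 -0.78452711 -0.1588198 ] [ 2.35635926  1.51539789 -0.46586444] [-1.79966940e+02  1.63321102e-02 -1.29017779e+02] [ 1.46686675e+01  1.41928143e+01 -3.01640112e+01  2.37437768e-02
 -4.56104386e+01 -5.37030557e+01]
150 .....................+++++++++++++++++++++++++++++++WWW+.............................
154 ...................+++++++++++++++++++++++WW+++++++++WW+++...........................
158 .................+++++++++++++++++++++++WWWWWW++++++++++++++.........................
162 ...............+++++++++++++++++++++++WWWWWWWWWW++++++++++++++.......................
166 .............+++++++++++++++++++++++WWWWWWWWWWWWWW+++++++++WWW++.....................
170 ...........+++++++++++++++++++++++WWWWWWWWWWWWWWWWWW+++++++WWWWWW+...................
174 .........++++++++++++++++++++++++WWWWWWWWWWWWWWWWWWWWW++++++++WWWW++.................
178 ........+++W+++++++++++++++++++WWWWWWWWWWWWWWWWWWWWWWWWW++++++++WWWWW+...............
182 ......+WWWWWWW++++++++++++++WWWWWWWWWWWWWWWWWWWWWWWWWWWWWW+++++++WWWWWW+.............
186 ....+WWWWWW+++++++++++++++WWWWWWWWWWWW+WWWWWWWWWWWWWWWWWWWWW+
[... 944 characters left out ...]
##+##+++##YYY.+++++###OOOOOOOOOOOO###++++++YYY###+##+#+#####+###+##++#
234 ++#+#++++##+#+#++++++###.YYY.++++####OOOOOOOOOOOO####+++++YYY.##++#++++#++++++++++#+#
238 ##+###+##++#############.YY.++++++#++..YYYYYYYYY.+++++++++.YY.########+####+####++###
242 #######+######+#########YYY++++++++++++++++++++++++++++++++YYY##########++#+#++######
246 #################+######.YY++++++++++++++++++++++++++++++++.YY######+##+#############
250 ##+###+####+##########+#YY.++++++++++++++++++++++++++++++++.YY####+#+####++#########+
254 ##########+##+##########.Y.++++++++++++++++++++++++++++++++.YY###+####+#+#######+####
258 ###############+##+#+###.Y.++++++++++++++++++++++++++++++++.YY#+#+##++####++#######+#
```

>>> {"op": "step_arm", "data": {"plan": [[0,0,0,0,65],[0,0,0,0,65],[0,0,0,0,65],[0,0,0,0,65],[0,0,0,0,65],[0,0,-0.04,0,65],[0,0,-0.08,0,65],[0,0,-0.12,0,65],[0,0,-0.16,0,65],[0,0,-0.18,0,65],[0,0,-0.18,0,65],[0,0,-0.18,0,65]], "newtons": 12}}

```text
time_s: 21.05
tcp_pos: [0.512, -0.0641, 0.0994]
eef_rot: [-180.0, 0.1, -129.3]
contact_force: [0.2, -0.6, -0.1]
gripper_width: 0.0651
gripper_force: 0.0
```

```bash
python3 - <<'E'
from h import *
s=r.get_state();print(s["tcp_pos"],s["eef_rot"])
w=eyes.capture("wrist"); cv2.imwrite("pics/w10.png",w[:,:,::-1])
h=cv2.cvtColor(w,cv2.COLOR_RGB2HSV).astype(int)
for v in range(150,262,3): print(v,''.join('#' if V<60 else 'O' if S>170 and H<20 else 'Y' if S>150 and H<32 else 'R' if S>120 and H>165 else 'G' if S>120 and 40<H<85 else 'W' if S<60 and V>190 else '+' if S<60 else '.' for H,S,V in h[v,190:320:2]))
print(shares([.512,-.064,.054],-129+0))
for z in (.065,.09): print(proj("wrist",[.512,-.064,z]))
E
```

```text
[ 0.51203654 -0.06407677  0.09940423] [-1.79968738e+02  5.92575121e-02 -1.29297885e+02]
150 ...........+WWWW++++++++++++++++++++++++++WWWW+..................
153 ..........+WWWWW+++++++++++++++WWW++++++++++WWW++................
156 ........+WWWWW+++++++++++++++++WWWW++++++++++WWWW+...............
159 .......+WWWW++++++++++++++++++++WWW+++++++++++WWWW++.............
162 .....+WWWWW++++++++++++W+++++++++WWW+++++++++++W+WWW+............
165 ....+WWWW+++++++++++++WW++++++++++WWWW+++WW+++++++WWW++..........
168 ...+WWWWW+++++++++++WWWWW++++++++++WWWWWWWWWWW+++++WWWW+.........
171 .+WWWWW++++++++++++WWWWWW++++++++++WWWWWWWWWWWW+++++WWWW++.......
174 +WWWWW++++++++++++WWWWWWW+++++++++WWWWWWWWWWWWWWW++++WWWWW+......
177 WWWWWWW+++++++++WWWWWWWWW++++.OOOOOOWWWWWWWWWWWWWW++++WWWWW++....
180 WWWWWWWW+++++++WWWWWWWWWW++++OOOOOOOO+WWWWWWWWWWWWWW++++WWWWW+...
183 WWWWWWWW+++++WWWWWWWWWWWW++.OOOOOOOOOY.WWWWWWWWWWWWWW++WWWWWWW++.
186 WWWWWWWWWW++WWWWWWWWWWW++.YYOOOOOOOOOYYYWWWWWWWWWWWWWWW+WWWWWWWW+
189 WWWWWWWWW+WWWWWWWWWWWWW++YYYOOOOOYOOOYYYYWWWWWWWWWWWWWWW+WWWWWWWW
192 WWWWWWWW+WWWWWWWWWWWWWW+YYYY
[... 1104 characters left out ...]
+++++++++++++++++++++++++++++++++++++++++++++++++++++
243 +++++++++++++++++++++++++++++++++++++++++++++++++++++++++++++++++
246 +++++++++++++++++++++++++++++++++++++++++++++++++++++++++++++++++
249 +++++++++++++++++++++++++++++++++++++++++++++++++++++++++++++++++
252 +++++++++++++++++++++++++++++++++++++++++++++++++++++++++++++++++
255 +++++++++++++++++++++++++++++++++++++++++++++++++++++++++++++++++
258 +++++++++++++++++++++++++++++++++++++++++++++++++++++++++++++++++
261 +++++++++++++++++++++++++++++++++++++++++++++++++++++++++++++++++
[-0.001 -0.001  0.18  -0.005]
(np.float64(254.18160365949922), np.float64(201.7936083228885))
(np.float64(254.05834866364168), np.float64(213.062888392304))
```

>>> {"op": "step_arm", "data": {"plan": [[0,0,0,0.1,65],[0,0,0,0.2,65],[0,0,0,0.3,65],[0,0,0,0.4,65],[0,0,0,0.5,65],[0,0,0,0.6,65],[0,0,0,0.7,65],[0,0,0,0.75,65],[0,0,0,0.75,65],[0,0,0,0.75,65]]}}

```text
time_s: 21.93
tcp_pos: [0.5115, -0.0643, 0.0984]
eef_rot: [-180.0, -0.1, -174.2]
contact_force: [0.0, -0.5, 0.2]
gripper_width: 0.0649
gripper_force: 0.0
```

>>> {"op": "step_arm", "data": {"plan": [[0,0,0,0.1,65],[0,0,0,0.2,65],[0,0,0,0.3,65],[0,0,0,0.4,65],[0,0,0,0.5,65],[0,0,0,0.6,65],[0,0,0,0.7,65],[0,0,0,0.75,65],[0,0,0,0.75,65],[0,0,0,0.75,65]]}}

```text
time_s: 22.77
tcp_pos: [0.5117, -0.0642, 0.0987]
eef_rot: [-180.0, -0.0, 140.9]
contact_force: [0.1, -1.3, -0.4]
gripper_width: 0.0651
gripper_force: 0.0
```

```bash
python3 - <<'E'
from h import *
s=r.get_state();print(s["tcp_pos"],s["eef_rot"],s["joints"])
w=eyes.capture("wrist"); cv2.imwrite("pics/w11.png",w[:,:,::-1])
h=cv2.cvtColor(w,cv2.COLOR_RGB2HSV).astype(int)
for v in range(170,250,4): print(v,''.join('#' if V<60 else 'O' if S>170 and H<20 else 'Y' if S>150 and H<32 else 'R' if S>120 and H>165 else 'G' if S>120 and 40<H<85 else 'W' if S<60 and V>190 else '+' if S<60 else '.' for H,S,V in h[v,190:320:2]))
print(proj("wrist",[.512,-.064,.09]))
E
```

```text
[ 0.51171233 -0.06421518  0.0986991 ] [-1.79982698e+02 -1.50995273e-02  1.40903934e+02] [ 1.46786800e+01  1.09828740e+01 -2.72234883e+01 -2.48803998e-03
 -5.18165189e+01 -1.43773205e+02]
170 ..........+WWWW+++++WWWWWWWWWWWWWWWWWWWWWWWWWWGG++WWWWWWWWWWWWWWW
174 ........+WWWW+++++WWWWWWWWWWWWWWWWWWWWWWWWW.GGGWWW++WWWWWWWWWWWWW
178 ......+WWWW+++++WWWWWWWWWWWWWWWWWWWWWWWWWWWG.WWWWWWW++WWWWWWWWWWW
182 ....+WWWW+++++WWWWWWWWWWWWWW.YYYYYYYYYY.WWWWWWWWWWWWWW++WWWWWWWWW
186 ..+WWW++++++WWWWWWWWWWWWWW.YYYYYYYYYYYYYY.WWWWWW+W+WWWWW++WWWWWWW
190 +WWWW+++++WWWWW++++++++++.YYYYYYYYYYYYYYYY.++++++++WWWWWWWWWWWWWW
194 ++++++++WWWWW++++++++.OOOOOOOOOOOOOOOOOOOOOOOY.+++WWWWWWWWWWWWWWW
198 .+++++++++WW++++++++.OOOOOOOOOOOOOOOOOOOOOOOOOO.+++WWWWWWWWWWWWWW
202 ...++++++++++++++W++OOOOOOOOOOOOOOOOOOOOOOOOOOOO+++WWWWWWWWWWWWWW
206 .....++++++++++W+++.OOOOOOOOOOOOOOOOOOO.WWWWWWWWWWWWWWWWWWWWWWWWW
210 ........+++++++++++.OOOOOOOOOOOOOOOOOOO.WWWWWWWWWW+WW++WWWWWWWWWW
214 ..........+++++++++.OOOOOOOOOOOOOOOOOOO.WWWWWWWWWWWWWWWW+WWWWWWWW
218 ###.........++++++++YOOOOOOOOOOOOOOOOOO.WWWWWWWWWWWWWWWWWW+WWW+##
222 ###...........+++++++++++WW+++++++++++++WWWW++.WWWWWWWWWWWWW+W+##
226 ###..............+++++++++++++++++++++++++++++++WWWWWWWWWWWWWW+##
230 ###................+++++++++++++++++++W++++++++WWWWWWWWWWWWWWW+##
234 ###..................+++++++++++++++++++++W++++WWWWWWWWWWWWWWW+##
238 ###....................++++++++++++++++++++++++++++++++++++++++##
242 +++++++++++++++++++++++++++++++++++++++++++++++++++++++++++++++++
246 +++++++++++++++++++++++++++++++++++++++++++++++++++++++++++++++++
(np.float64(255.72551215821537), np.float64(213.24901662346696))
```

>>> {"op": "step_arm", "data": {"plan": [[0,0.004,0.06,0,65],[0,0.004,0.12,0,65],[0,0.004,0.17,0,65],[0,0.004,0.195,0,60],[0,0.004,0.2,0,55],[0,0.004,0.2,0,35],[0,0.004,0.2,0,35],[0,0.004,0.2,0,35],[0,0.004,0.2,0,35],[0,0.004,0.2,0,35],[0,0.004,0.2,0,35]], "newtons": 12}}

```text
time_s: 23.73
tcp_pos: [0.5131, -0.0634, 0.0496]
eef_rot: [179.9, 0.1, 140.7]
contact_force: [-0.8, 0.0, 4.7]
gripper_width: 0.04
gripper_force: 12.0
```

>>> {"op": "step_arm", "data": {"plan": [[0,0,-0.006,0,30],[0,0,-0.006,0,30],[0,0,-0.006,-0.07,30],[0,0,-0.006,-0.14,30],[0,0,-0.006,-0.21,30],[0,0,-0.006,-0.28,30],[0,0,-0.006,-0.35,30],[0,0,-0.006,-0.4,30],[0,0,-0.006,-0.4,30]], "newtons": 25}}

```text
time_s: 24.48
tcp_pos: [0.5129, -0.0633, 0.0498]
eef_rot: [180.0, 0.0, 164.9]
contact_force: [4.7, -2.0, -10.6]
gripper_width: 0.0398
gripper_force: 25.0
```

>>> {"op": "step_arm", "data": {"plan": [[0,0,0,-0.07,30],[0,0,0,-0.14,30],[0,0,0,-0.21,30],[0,0,0,-0.28,30],[0,0,0,-0.34,30],[0,0,0,-0.37,30],[0,0,0,-0.37,30],[0,0,0,-0.37,30],[0,0,0,-0.37,30]]}}

```text
time_s: 25.23
tcp_pos: [0.5129, -0.0634, 0.0498]
eef_rot: [180.0, 0.0, -173.1]
contact_force: [4.4, -3.0, -10.0]
gripper_width: 0.04
gripper_force: 25.0
```

```bash
python3 - <<'E'
from h import *
s=r.get_state();print(s["moment"],s["contact_force"],s["eef_rot"])
w=eyes.capture("wrist"); cv2.imwrite("pics/w12.png",w[:,:,::-1])
h=cv2.cvtColor(w,cv2.COLOR_RGB2HSV).astype(int)
for v in range(140,242,4): print(v,''.join('#' if V<60 else 'O' if S>170 and H<20 else 'Y' if S>150 and H<32 else 'R' if S>120 and H>165 else 'G' if S>120 and 40<H<85 else 'W' if S<60 and V>190 else '+' if S<60 else '.' for H,S,V in h[v,170:340:2]))
for n in ("scene","side"):
    im=eyes.capture(n)[:,:,::-1]; cv2.imwrite(f"pics/{n}12.png",im)
    o=cv2.imread(f"pics/{n}6.png").astype(float); im=im.astype(float)
    x0,y0,x1,y1=(262,160,278,186) if n=="scene" else (238,155,256,180)
    for q in (o,im):
        m=(q[y0:y1,x0:x1,0]-q[y0:y1,x0:x1,2])>15; v,u=np.nonzero(m); print(n,len(u),u.mean()+x0,v.mean()+y0)
E
```

```text
[-0.72365115 -1.95352791  0.05156258] [  4.415083    -2.96507544 -10.03739597] [ 1.79995057e+02  2.21496537e-02 -1.73149824e+02]
140 .....................................................................................
144 .....................................................................................
148 ........+++++++++++++++++++++++++++++++++++++++++++++++++++++++++++++++++++++........
152 ........++++++++++++++++++++++++++++++++++++++++++++++++++++++++++++WWWWWWWWWW.......
156 ........++++W++++++++++++++++++++++++++++++++++++++++++++++++++++++WWWWWWWWWWW.......
160 ........++WWW++++++++++++++++++++++++++++++++++++++++++++++++++++++WWWWWWWWWWW.......
164 ........++WWW++++++++++++++++++++++++++++++++++++++++++++++++++++++WWWWWWWWWWW.......
168 ........++++W+++++++++++++++++++++++++++++++++++++++++++++++++++++WWWWWWWWWWWW.......
172 .........++WW+++++++WWWWWWWWWWWWWWWWWWWWWWWWWWWWWWWWWWWWWWWWWWWWW+++WWWWWWWWWW.......
176 .........++WWW+++++WWWWWWWWWW+WWW++WW++W+++++W++WW++++++W++++++++++WWWWWWWWWWW.......
180 .........++++W+++++WWWWWWWWWWWWWWWWWWWWWWWWWWWWWWWWWWWWWWWWWWWWWW++
[... 885 characters left out ...]
OOOOOOOO++###++++++++++++.....###
224 ####....++++++++++++#####+OOOOOOOOOOOOOOOOOOOOOOOOOOOOOOOOOO.+####++++++++++++....###
228 YYYY...+++++++++++++####.OOOOOOOOOOOOOOOOOOOOOOOOOOOOOOOOOOOO+####++++++++++++++..YYY
232 YYYY.++++++++++++++#####OOOOOOOOOOOOOOOOOOOOOOOOOOYY..........+####++++++++++++++.YYY
236 Y.YY.+++++++++++++#####.OOOOOOOOOOOOOOOOOOOOOOOOOOWWWWWWWWWWWW+#####+++++++++++++YYYY
240 Y.++++++++++++++++++++++++++++++++++++++++++++++++++++++++++++++++++++++++++++++++++.
scene 124 269.26612903225805 172.79032258064515
scene 127 270.0 173.0
side 113 246.44247787610618 165.90265486725664
side 0 nan nan<stdin>:11: RuntimeWarning: Mean of empty slice.
  ret = ret.dtype.type(ret / rcount)
```

The white end points at the green tick, the wing is gripped at 40 mm with 25 N, and the hanger hasn't moved. Handing in.

```bash
python3 - <<'E'
from plant import workorder
print(workorder.close_job())
E
```

```text
the job is handed in; nothing more can be done
None
```

The job is handed in, with no verdict returned: by my measurements the gauge hangs within about 2 mm of the red ring, and the thumbscrew was seated, backed off a quarter turn and left gripped at 25 N.

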